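# Tug-test a valve cartridge of the blood analyser

### The arm

A 6-joint arm with a two-finger parallel gripper is mounted at the origin on the work surface. World frame = base frame: x ahead of the robot, y to its left, z up, the work surface at z = 0. Lengths are in mm, angles in rad, forces in N, time in s.
With the tool pointing down it reaches from about 300 to 775 mm from the base axis. Payload 14.6 kg.
Tool frame: the origin (TCP) lies midway between the tips of the shut fingers; the grasp point (between the pads) lies 19 mm behind it (grip_depth is the distance from the TCP to the grasp point, in mm); z points along the fingers, y is the direction in which the jaws open and shut (so a half turn about z gives the same grasp; the last joint's range is limited). The gripper opens to 94 mm and grips with 3 to 60 N. Pads are 16 mm wide; open, the fingers measure 119 mm over their backs; the gripper's body (75 mm by 177 mm) begins 78 mm behind the grasp point.
Start: joints at [1.092, 0.3, 1.521, -0, 1.321, -0.067], TCP at [220.139, 504.012, 205.446] pointing down, gripper open.
Joint ranges: [-3.03, 3.03], [-0.79, 2.21], [0.23, 2.52], [-1.04, 4.18], [0, 3.07], [-2.55, 2.55]. Speed limits (rad/s): [2.22, 2.22, 2.57, 3.14, 3.14, 3.14].

### API

Orientations are given as [roll, pitch, yaw] about the fixed x, y, z axes, in that order (R = Rz(yaw) Ry(pitch) Rx(roll)).
In Python, from cell import read_state, camera, camera_info, sign_off, grip_depth gives the robot as it stands.
- The arm moves only by the tool drive_tool, never from a script. Its argument "motion" is one flat list of numbers, 4 for each row, row after row: the shift along the tool's x, y, z in mm, then the turn about the tool's z in rad. A call has 1 to 8 rows; each row shifts and turns the pose as measured when the row begins, along the tool's axes as they then stand; what a row does not reach is not made up. A row lasts 1/12 s, in which the tool goes at most 41.7 mm and 7.16 degrees, less where a joint would pass 70% of its speed; a pose out of reach is approached as far as the arm can. A call is refused whole if a number of a shift passes 41.7 or a number of a turn 0.125, either way. A call with a gripper value outside its range is refused whole. "jaw" is the closure, from 0 (fully open) to 1 (shut), set as the call begins (left out, the last holds). The fingers move at their own pace and stop on an object; "grip_force" is the grip in N (left out, the last holds). Time passes only in rows, so rows that do not move let the fingers close. It gives the time, the measured TCP pose, the force and the opening at its end, in the units of the state.
- read_state(): the state, without advancing time (a new reading comes with each control period).
- camera(name): name is "side" or "top" or "wrist"; returns the picture (400x640x3 uint8, red, green, blue); there is no depth.
- camera_info(name): a dict with "fovy" (degrees; the focal length in pixels is half the picture's height over the tangent of half this angle, whatever the lens; pixels are square), "cx", "cy" (the principal point, pixels), "camera_from_world" (4x4, takes a point from world to camera coordinates). Camera axes: x right, y up, looking along -z (the intrinsics and any distortion apply to the point x, -y, -z); pixel columns grow to the right and rows downward; lengths in mm; the calibration is good to about 2 mm. A picture is of the moment at which its call begins: read the wrist's pose just before it. camera_info takes no time and is no camera call; for the wrist camera it gives the pose at the moment of the call.
- sign_off(): hands the job in, once; it reports no verdict.
The state is a dict: "clock": time; "joints": joint angles; "qd": joint speeds; "effort": joint torques, N m; "eef_pos": TCP position; "eef_rot": TCP orientation; "wrist_force": force on the tool from outside, world axes, zero at the start; "moment": the same for the moment, N m; "finger_gap": finger opening in mm.
Only numpy, scipy, OpenCV 4.12 (cv2) and the standard library are available. Lean on these libraries where they do the work, as an engineer would, in place of code of your own. Each camera call takes 0.05 s, during which the arm holds its last target. There are 200 camera calls.

### The job

I have just pushed the blue-capped cartridge back into the analyser's valve block: please tug-test it. Grip its blue cap, pull it straight up against its sprung latch with about 10 N (the cap lifts about 14 mm and a green band shows on its stem, no red), hold it there for a full second, then ease it all the way back down before letting go. Leave the white and orange cartridges alone and never pull so hard that the cap lifts 25 mm.

Things in the scene. Friction and masses are not known exactly. Their poses are not given: they have to be found in the camera images.
- blue_cap (a point): Centre of the blue cap to pull: upright cylinder, 30 dia x 34 tall (all in mm), point on axis half-way up, 89 above bench when seated. Below it 16 of 18 dia steel neck, then a 38 dia bezel (top 56 above bench) on a fixed grey block 80 x 255, top at 50. Three same-shaped cartridges in a row along y, 85 apart, any colour order; x across the row, z up. Cap cannot turn; grip across the row, 25 N or more.
- cartridge_blue (a joint): How far the blue cartridge is pulled up from its seat, m; 0 = fully seated. Slides straight up on a sprung latch: 3 N to start, then 0.5 N per mm (7 N at 8 mm, 10 N at 14 mm, 14 N at 22 mm); end stop 34 mm. The spring draws it back down when eased. On the stem a green band shows above the bezel from 8 mm, a red one from 22 mm.
- cartridge_white (a joint): The same travel of the white-capped cartridge in the same block, m: 0 = fully seated. To be left alone.
- cartridge_orange (a joint): The same travel of the orange-capped cartridge in the same block, m: 0 = fully seated. To be left alone.

How it is judged:
By the outcome, as a careful person would: the job done as asked, in the order asked, and still so for the second after the job is handed in, with the robot touching nothing.
It also fails if it takes over 35 s, if anything falls off the work surface, if the arm or the gripper's body presses on something with over 40 N, if the wrist force passes 120 N, or if a joint passes its speed limit or range.

## Working session

There is one attempt and no reset: what is moved stays moved. The work goes in short steps, Python scripts to look and compute and a tool call to move; the robot and the scene stay as the last step left them, time stands still between calls to the robot, and variables do not carry over. Pictures are saved under pics/ and viewed, on a budget of 10 in all, crops included, one or two more only if the job needs it, and the job is handed in when it is done.

Besides the shell and the picture viewer there is one more tool, called after "Emit:" as name(argument=value, ...) on one line, values as JSON. drive_tool: Moves the arm, as the interface text tells. Its arguments: {"type":"object","properties":{"motion":{"type":"array","items":{"type":"number"}},"jaw":{"type":"number"},"grip_force":{"type":"number"}},"required":["motion"]}

```bash
mkdir -p pics
python3 - <<'E'
from cell import *
import cv2,numpy as np
np.set_printoptions(precision=4,suppress=True)
s=read_state();print(s['clock'],s['eef_pos'],s['eef_rot'],grip_depth)
for n in("top","side"):
    im=camera(n);cv2.imwrite(f"pics/{n}0.png",im[:,:,::-1]);i=camera_info(n);print(n,i)
E
```

```text
0.0 [220.0301 503.7859 204.8981] [-3.1405 -0.0001  2.7298] 18.8
top {'fovy': 47.62750306000285, 'cx': 319.8078137553349, 'cy': 198.97234600182583, 'camera_from_world': array([[   0.0287,   -0.9992,   -0.0288,   41.5653],
       [   0.9986,    0.0274,    0.0454, -565.9801],
       [  -0.0446,   -0.0301,    0.9986, -724.4763],
       [   0.    ,    0.    ,    0.    ,    1.    ]])}
side {'fovy': 52.52742851036666, 'cx': 312.28811674502157, 'cy': 197.96439750778197, 'camera_from_world': array([[   0.6853,   -0.728 ,   -0.0203, -358.6294],
       [   0.4074,    0.3601,    0.8393, -315.6588],
       [  -0.6037,   -0.5834,    0.5433, -375.5609],
       [   0.    ,    0.    ,    0.    ,    1.    ]])}
```

View pics/top0.png

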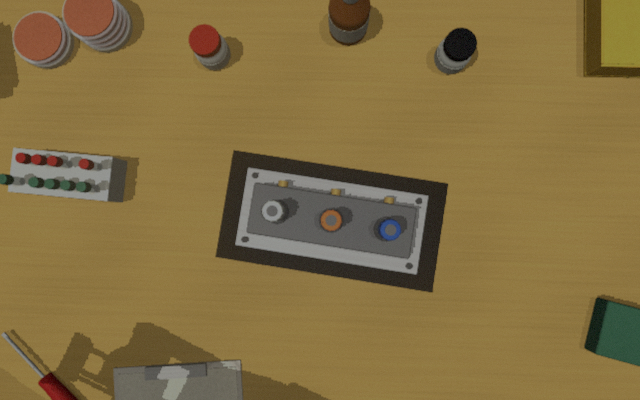

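View pics/side0.png

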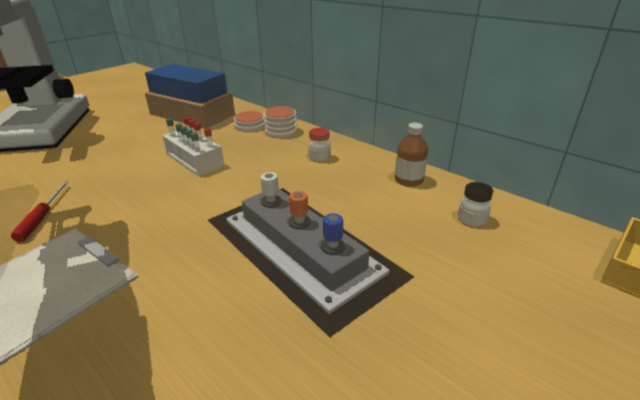

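The top view shows white (273,211), orange (331,220) and blue (390,230). In the side view blue is at about (333,228). I'll enlarge both.

Run:
```python
import cv2,numpy as np
a=cv2.imread("pics/top0.png")[190:260,250:430];b=cv2.imread("pics/side0.png")[165:265,240:400]
f=lambda i,k:cv2.resize(i,None,fx=k,fy=k,interpolation=cv2.INTER_CUBIC)
A=f(a,4);B=f(b,3)
o=np.zeros((600,720,3),np.uint8);o[:280]=A;o[290:590,:480]=B
cv2.imwrite("pics/crop0.png",o)
for n in("top0","side0"):
    im=cv2.imread(f"pics/{n}.png");h=cv2.cvtColor(im,cv2.COLOR_BGR2HSV)
    m=cv2.inRange(h,(105,120,60),(130,255,255));m[:190]=0;m[270:]=0
    c,l,s,ce=cv2.connectedComponentsWithStats(m);k=1+np.argmax(s[1:,4]);print(n,s[k],ce[k])
```

```text
top0 [379 219  22  21 233] [389.25321888 229.14592275]
side0 [324 215  18  13  92] [332.04347826 220.98913043]
```

View pics/crop0.png

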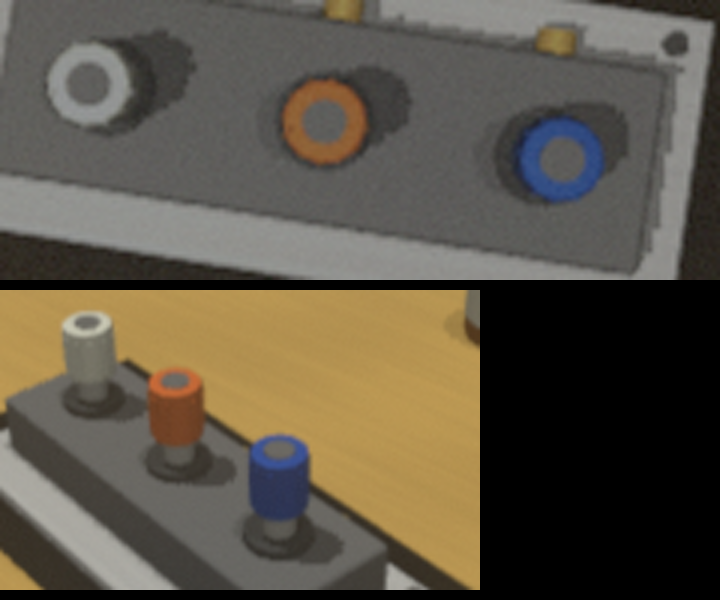

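```bash
cat > h.py <<'E'
from cell import *
import numpy as np
np.set_printoptions(precision=3,suppress=True)
def ray(n,u,v):
    i=camera_info(n);f=200/np.tan(np.radians(i['fovy']/2));M=np.array(i['camera_from_world'])
    d=M[:3,:3].T@np.array([(u-i['cx'])/f,-(v-i['cy'])/f,-1]);return -M[:3,:3].T@M[:3,3],d
def atz(n,u,v,z):
    o,d=ray(n,u,v);return o+d*(z-o[2])/d[2]
def proj(n,p):
    i=camera_info(n);f=200/np.tan(np.radians(i['fovy']/2));c=(np.array(i['camera_from_world'])@[*p,1])[:3]
    return i['cx']-f*c[0]/c[2],i['cy']+f*c[1]/c[2]
E
python3 - <<'E'
from h import *
T=[(272.2,210.7),(331,220),(390.1,229.4)];S=[(269,175.4),(298.4,194.7),(333,217.7)]
P=[atz("top",*t,106) for t in T];Q=[atz("side",*t,106) for t in S]
for p,q in zip(P,Q):print(p,q)
for X in(P,Q):d=X[0]-X[2];print(np.linalg.norm(d)/2,np.degrees(np.arctan2(d[1],d[0])))
s=read_state();print(s['eef_rot'][2])
E
```

```text
[541.854 122.099 106.   ] [545.58  123.515 106.   ]
[531.019  37.913 106.   ] [534.927  39.193 106.   ]
[520.157 -45.917 106.   ] [523.768 -45.214 106.   ]
84.70561218201686 82.64178236189072
85.06631065655367 82.63414115032245
2.7297868679963386
```

Emit:
drive_tool(motion=[-30,-23,0,0.12,-32.6,-19.4,0,0.12,-34.7,-15.4,0,0.12,-36.3,-11,0,0.12,-37.4,-6.7,0,0.12,-37.9,-2.2,0,0.12,-37.9,2.4,0,0.12,-37.4,6.9,0,0.12], jaw=0, grip_force=35)

```text
clock: 0.77
eef_pos: [363.6, 228.6, 202.0]
eef_rot: [-3.137, 0.003, 1.742]
wrist_force: [0.7, 0.7, -0.3]
finger_gap: 94.2
```

Emit:
drive_tool(motion=[-34.7,12.7,0,0.1,-33.3,16,0,0.1,-31.5,19.4,0,0.1,-29.4,22.4,0,0,-29.4,22.4,0,0,-29.4,22.4,0,0,-29.4,22.4,0,0,-20,16,0,0])

```text
clock: 1.43
eef_pos: [505.1, -36.2, 201.8]
eef_rot: [-3.137, 0.005, 1.415]
wrist_force: [-0.1, 0.5, 0.8]
finger_gap: 94.0
```

Emit:
drive_tool(motion=[-6.6,18.2,15,-0.027,0,0,0,0,0,0,0,0])

```text
clock: 1.68
eef_pos: [523.7, -51.4, 185.2]
eef_rot: [-3.136, 0.005, 1.437]
wrist_force: [-0.7, 0.5, 0.6]
finger_gap: 94.0
```

Run:
```python
from h import *
import cv2
s=read_state();print(s['clock'],s['eef_pos'],s['eef_rot'])
for p in[(522,-45.6,106),(532.9,38.5,106)]:print(proj("wrist",p))
im=camera("wrist");cv2.imwrite("pics/w1.png",im[:,:,::-1])
```

```text
1.6833 [523.737 -51.417 185.215] [-3.136  0.005  1.437]
(np.float64(314.1114386746636), np.float64(200.62450973137908))
(np.float64(313.25145138908766), np.float64(95.51619807101703))
```

View pics/w1.png

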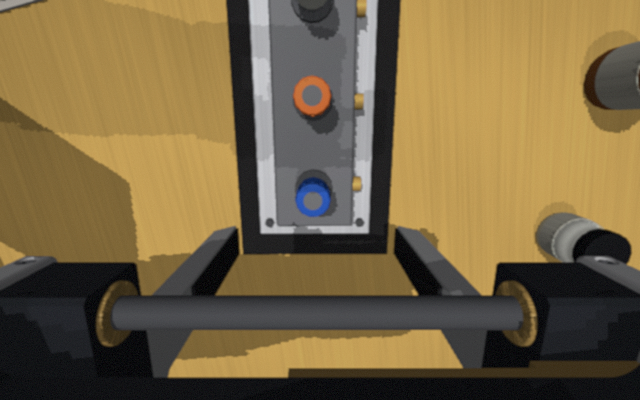

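Blue's cap top is at (312,201) and orange's at (312,96) in the wrist view, within about 2 px of my prediction. Descending.

Emit:
drive_tool(motion=[5.2,-3.1,20,0,0,0,35,0,0,0,30,0,0,0,15,0,0,0,0,0,0,0,0,0])

```text
clock: 2.23
eef_pos: [519.2, -40.9, 86.1]
eef_rot: [-3.141, 0.005, 1.44]
wrist_force: [0.2, -0.3, -0.7]
finger_gap: 94.0
```

Emit:
drive_tool(motion=[-4.5,2.5,8,0,0,0,7,0,0,0,0,0,0,0,0,0])

```text
clock: 2.57
eef_pos: [522.7, -45.4, 74.1]
eef_rot: [3.136, 0.005, 1.441]
wrist_force: [0.0, 0.3, -0.2]
finger_gap: 94.1
```

Emit:
drive_tool(motion=[0,-1.2,3,0,0,0,0,0,0,0,0,0])

```text
clock: 2.82
eef_pos: [522.0, -45.5, 71.9]
eef_rot: [3.134, 0.005, 1.441]
wrist_force: [-0.1, -0.3, -0.2]
finger_gap: 93.9
```

Emit:
drive_tool(motion=[0,0,0,0,0,0,0,0,0,0,0,0,0,0,0,0,0,0,0,0,0,0,0,0], jaw=1, grip_force=35)

```text
clock: 3.32
eef_pos: [522.2, -45.5, 72.5]
eef_rot: [3.133, 0.005, 1.441]
wrist_force: [0.2, 0.1, -1.0]
finger_gap: 57.2
```

Emit:
drive_tool(motion=[0,0,0,0,0,0,0,0,0,0,0,0,0,0,0,0,0,0,0,0,0,0,0,0])

```text
clock: 3.82
eef_pos: [520.9, -45.3, 72.5]
eef_rot: [3.137, 0.005, 1.441]
wrist_force: [3.6, 0.2, -2.2]
finger_gap: 29.5
```

Emit:
drive_tool(motion=[0,0,0,0,0,0,0,0,0,0,0,0], grip_force=40)

```text
clock: 4.07
eef_pos: [520.9, -45.3, 72.4]
eef_rot: [3.137, 0.005, 1.441]
wrist_force: [-1.2, -0.1, 0.6]
finger_gap: 29.4
```

Emit:
drive_tool(motion=[0,0,-2,0,0,0,-2,0,0,0,-2,0,0,0,0,0])

```text
clock: 4.4
eef_pos: [520.9, -45.4, 78.0]
eef_rot: [3.137, 0.005, 1.441]
wrist_force: [2.2, -0.1, -5.9]
finger_gap: 29.6
```

Emit:
drive_tool(motion=[0,0,-2.5,0,0,0,-2.5,0,0,0,-2.5,0,0,0,-1,0,0,0,0,0])

```text
clock: 4.82
eef_pos: [520.9, -45.3, 86.4]
eef_rot: [3.138, 0.005, 1.441]
wrist_force: [4.3, -1.7, -10.7]
finger_gap: 29.3
```

Lift is 14.0 mm at about 10.7 N. I'll hold here and look.

Emit:
drive_tool(motion=[0,0,0,0,0,0,0,0,0,0,0,0,0,0,0,0,0,0,0,0,0,0,0,0,0,0,0,0,0,0,0,0])

```text
clock: 5.48
eef_pos: [520.9, -45.3, 85.9]
eef_rot: [3.138, 0.005, 1.441]
wrist_force: [4.2, -1.2, -10.4]
finger_gap: 29.3
```

Run:
```python
from h import *
import cv2
im=camera("side");s=read_state();print(s['clock'],s['eef_pos'],s['wrist_force'])
cv2.imwrite("pics/s2.png",cv2.resize(im[150:290,230:420,::-1],None,fx=4,fy=4,interpolation=cv2.INTER_CUBIC))
```

```text
5.5333 [520.872 -45.301  85.928] [ 4.603 -0.71  -9.494]
```

View pics/s2.png

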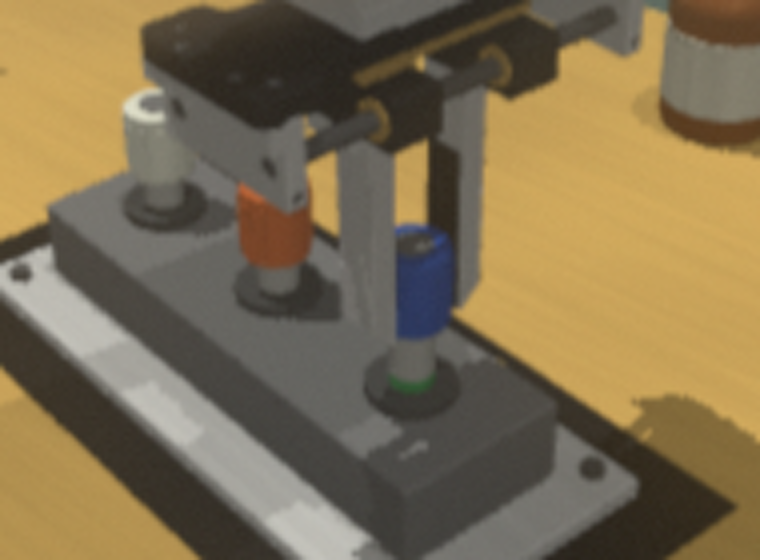

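The crop shows the blue cap raised, with the green band above the bezel at (412,382) and no red. White and orange are seated. I'll hold for at least another second.

Emit:
drive_tool(motion=[0,0,-0.2,0,0,0,0,0,0,0,-0.1,0,0,0,0,0,0,0,-0.1,0,0,0,0,0,0,0,-0.1,0,0,0,0,0])

```text
clock: 6.2
eef_pos: [520.9, -45.3, 86.4]
eef_rot: [3.138, 0.005, 1.441]
wrist_force: [4.0, -1.2, -9.4]
finger_gap: 29.1
```

Emit:
drive_tool(motion=[0,0,-0.1,0,0,0,0,0,0,0,-0.1,0,0,0,0,0,0,0,-0.1,0,0,0,0,0,0,0,0,0,0,0,0,0])

```text
clock: 6.87
eef_pos: [520.9, -45.3, 86.7]
eef_rot: [3.138, 0.005, 1.441]
wrist_force: [4.1, -0.6, -10.1]
finger_gap: 29.3
```

Emit:
drive_tool(motion=[0,0,2,0,0,0,2,0,0,0,2,0,0,0,2,0,0,0,2,0,0,0,1,0,0,0,0,0])

```text
clock: 7.45
eef_pos: [520.9, -45.3, 75.4]
eef_rot: [3.138, 0.005, 1.441]
wrist_force: [2.3, -0.9, -3.5]
finger_gap: 29.1
```

Emit:
drive_tool(motion=[0,0,1,0,0,0,1,0,0,0,0.8,0,0,0,0,0,0,0,0,0])

```text
clock: 7.87
eef_pos: [520.9, -45.3, 72.8]
eef_rot: [3.137, 0.005, 1.441]
wrist_force: [1.5, 0.4, -4.1]
finger_gap: 29.3
```

Emit:
drive_tool(motion=[0,0,0.5,0,0,0,0.4,0,0,0,0,0])

```text
clock: 8.12
eef_pos: [520.9, -45.3, 72.5]
eef_rot: [3.137, 0.005, 1.441]
wrist_force: [1.1, -0.1, -3.6]
finger_gap: 29.3
```

Emit:
drive_tool(motion=[0,0,0.5,0,0,0,0.5,0,0,0,0.5,0,0,0,0,0])

```text
clock: 8.45
eef_pos: [520.9, -45.3, 72.5]
eef_rot: [3.137, 0.005, 1.441]
wrist_force: [1.1, -0.9, -3.2]
finger_gap: 29.5
```

Emit:
drive_tool(motion=[0,0,1,0,0,0,1,0])

```text
clock: 8.62
eef_pos: [521.1, -45.3, 72.3]
eef_rot: [3.137, 0.005, 1.441]
wrist_force: [-9.7, 1.7, 19.3]
finger_gap: 29.5
```

The cap has bottomed: the tool now feels an upward push. I'll relax and check with a picture before releasing.

Emit:
drive_tool(motion=[0,0,0,0,0,0,0,0])

```text
clock: 8.78
eef_pos: [520.9, -45.3, 72.5]
eef_rot: [3.137, 0.005, 1.441]
wrist_force: [1.0, -0.6, -3.4]
finger_gap: 29.3
```

Run:
```python
from h import *
import cv2
im=camera("side");s=read_state();print(s['clock'],s['eef_pos'],s['wrist_force'])
cv2.imwrite("pics/s3.png",cv2.resize(im[150:290,230:420,::-1],None,fx=4,fy=4,interpolation=cv2.INTER_CUBIC))
```

```text
8.8333 [520.907 -45.338  72.459] [-0.943  0.292 -0.319]
```

View pics/s3.png

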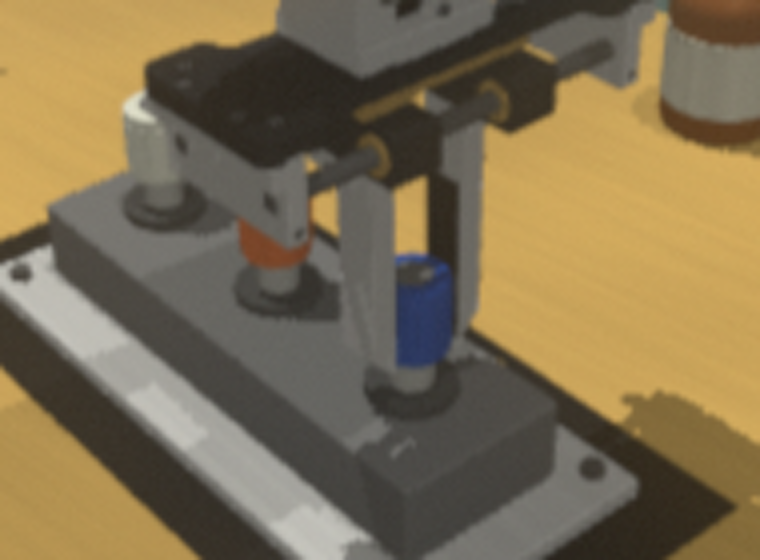

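The cap is seated, with its bottom at about (415,365) and no green band. Force is about 0 N. Releasing.

Emit:
drive_tool(motion=[0,0,0,0,0,0,0,0,0,0,0,0,0,0,0,0,0,0,0,0,0,0,0,0,0,0,0,0,0,0,0,0], jaw=0)

```text
clock: 9.5
eef_pos: [521.3, -45.4, 72.2]
eef_rot: [3.136, 0.005, 1.441]
wrist_force: [-0.1, -0.7, 0.3]
finger_gap: 79.5
```

Emit:
drive_tool(motion=[0,0,-5,0,0,0,-15,0,0,0,-25,0,0,0,-25,0,0,0,-25,0,0,0,-20,0,0,0,0,0,0,0,0,0])

```text
clock: 10.17
eef_pos: [519.8, -44.5, 193.8]
eef_rot: [3.138, 0.005, 1.441]
wrist_force: [0.4, -0.3, -0.8]
finger_gap: 94.2
```

Run:
```python
from h import *
import cv2
im=camera("side");s=read_state();print(s['clock'],s['eef_pos'],s['wrist_force'],s['qd'])
cv2.imwrite("pics/s4.png",cv2.resize(im[150:290,230:420,::-1],None,fx=4,fy=4,interpolation=cv2.INTER_CUBIC))
```

```text
10.2167 [519.913 -44.531 193.818] [ 1.229  0.28  -0.143] [ 0.     0.016  0.014  0.001 -0.011 -0.   ]
```

View pics/s4.png

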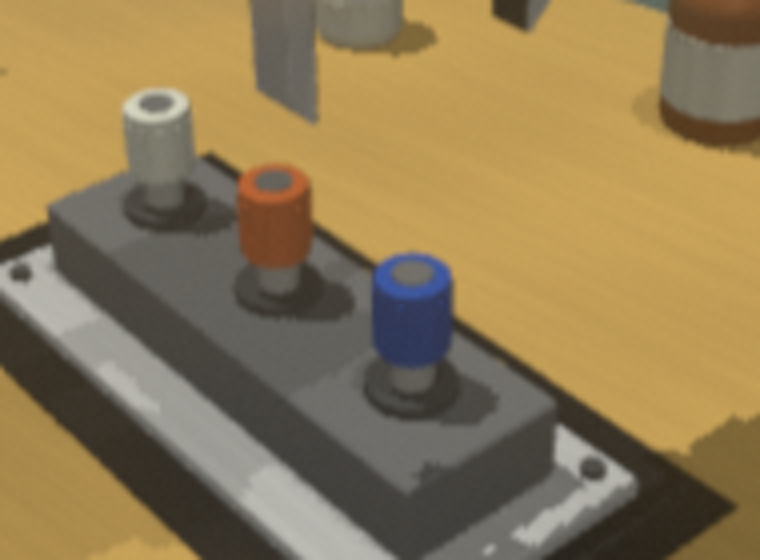

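All three caps are seated. Blue's top is at (412,272), matching its start position, and the gripper is clear.

```bash
python3 -c "
from cell import *
print(sign_off())"
```

```text
the job is handed in; nothing more can be done
None
```

The tug test is done and handed in: the blue cartridge held under a 10 N pull and is back in its seat.

- **Pull:** I gripped the blue cap across the row with 40 N. I raised it about 14 mm at about 10 N, and the side view showed the green band and no red.
- **Hold:** I held it there for about 2 s, with the lift staying between 13.5 and 14.3 mm.
- **Return:** I eased it down to the starting height, within 0.1 mm, before opening the jaws. To confirm it was seated I pressed it briefly into the seat with about 19 N. Just before that press the wrist still read 3–4 N of downward pull at seated height. It read about 0 N when I released.
- **Last checks:** The final picture shows all three caps seated, with no bands showing and the open gripper well clear. White and orange were not touched. The job finished at about 10.2 s on the robot's clock.

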